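Ready the contact grill and hold its lid open

ROBOT

A 6-joint arm with a two-finger parallel gripper is mounted at the origin on the work surface. World frame = base frame: x ahead of the robot, y to its left, z up, the work surface at z = 0. Lengths are in mm, angles in rad, forces in N, time in s.
With the tool pointing down it reaches from about 350 to 875 mm from the base axis. Payload 4.2 kg.
Tool frame: the origin (TCP) lies between the finger pads; the fingertips stand 25 mm ahead of it and the grasp point (between the pads) lies 6 mm ahead of it; z points along the fingers, y is the line along which they close (so a half turn about z gives the same grasp; the last joint's range is limited). The gripper opens to 85 mm and grips with 20 to 120 N. Pads are 22 mm wide; open, the fingers measure 114 mm over their backs; the gripper's body (76 mm by 85 mm) begins 54 mm behind the grasp point. The pads swing forward as they close: fully open they stand 13 mm farther back than shut.
Start: joints at [1.602, 0.385, 0.008, 0, -1.194, -0.259], TCP at [141.115, 608.84, 256.312] pointing down, gripper open.
Joint ranges: [-3.14, 3.14], [-1.21, 2.06], [-1.07, 1.41], [-3.16, 2.05], [-2.99, -0.16], [-3.1, 3.1]. Speed limits (rad/s): [2.79, 2.79, 3.14, 3.14, 3.14, 3.14].

INTERFACE

Orientations are given as a unit quaternion [x, y, z, w].
In Python, from bench import arm gives the robot as it stands.
- The arm moves only by the shell command python3 -m pendant 'ROWS'. ROWS is JSON, a list of rows, each a list of 7 numbers: the shift along the tool's x, y, z in m, then the turn, a rotation vector about the tool's x, y, z in degrees, then the finger opening in m, from 0 to 0.0854. In form: [[x, y, z, wx, wy, wz, fingers], ...]. A call has 1 to 12 rows; each row shifts and turns the commanded pose from where the row before left it, along the tool's axes as they then stand; what a row does not reach is not made up. A row lasts 1/10 s, in which the tool goes at most 50 mm and 8.59 degrees, less where a joint would pass 70% of its speed; a pose out of reach is approached as far as the arm can. A call is refused whole if a number of a shift passes 0.05 or a number of a turn 8.59, either way. A call with a gripper value outside its range is refused whole. The fingers move at their own pace and stop on an object; the grip force is fixed at half the most. Time passes only in rows, so rows that do not move let the fingers close. It gives the time, the measured TCP pose, the force, the opening and the grip force at its end, in the units of the state.
- arm.read_state(): the state, without advancing time (a new reading comes with each control period).
- arm.get_image(name): name is "side" or "top" or "wrist"; returns a dict with "image" (420x560x3 uint8, red, green, blue), "fx", "fy", "cx", "cy" (pixels), "xyz" and "rotation" of the camera in the world. Camera axes: x right, y down, z forward; pixel columns grow to the right and rows downward; lengths in mm; the calibration is good to about 2 mm. A picture is of the moment at which its call begins. There is no depth.
- arm.job_done(): hands the job in; it is judged then, once.
The state is a dict: "clock": time; "joints": joint angles; "joint_vel": joint speeds; "joint_efforts": joint torques, N m; "position": TCP position; "ee_rot": TCP orientation; "contact_force": force on the tool from outside, world axes, zero at the start; "wrist_torque": the same for the moment, N m; "gripper_width": finger opening in mm; "grasp_force": force on a finger pad.
Only numpy, scipy, OpenCV 4.12 (cv2) and the standard library are available. Lean on these libraries where they do the work, as an engineer would, in place of code of your own. Each camera call takes 0.05 s, during which the arm holds its last target. There are 200 camera calls.

TASK

Get the contact grill ready for the next sandwich: first slide the drip tray that lies on the counter fully home into the slot under the grill's right-hand side (as the robot sees it), until the tray's front plate is flush against the grill. Only then lift the grill's lid by its handle bar to 50 degrees open and keep holding it there: finish with the gripper still holding the lid by the bar, because it drops shut when let go. Leave everything else on the counter where it stands.

Things in the scene. Friction and masses are not known exactly. Their poses are not given: they have to be found in the camera images.
- grill: contact grill, fixed to the counter: black body 240 mm deep (its x) by 260 mm wide (its y), steel lid on top, 112 mm tall closed. Origin: centre of its underside on the counter; x points to the back (hinge side), y to its left, z up. The handle bar is at the front (-x), the tray slot in the -y side.
- tray_slot (a point): middle of the slot's mouth at counter level, in the plane of the grill's -y side (grill frame x -15 mm, y -130 mm). The tunnel runs straight along the grill's +y, with the counter as its floor; mouth 146 mm wide narrowing within 15 mm to 130 mm, 30 mm high. Axes as the grill's.
- drip_tray: loose open aluminium tray, 0.22 kg: pan 120 mm (x) by 160 (y) by 18 high; at its -y end a front plate 164 mm wide, 4 thick, 26 high, with a black stub handle pointing to -y. Origin: centre of the pan's underside; plate's inner face at y -80 mm. Slides on the counter. Home: y parallel to the grill's y, plate touching the grill's side, origin 80 mm inside the slot mouth along the grill's +y, same x.
- tray_grip (a point): point on the stub handle to pinch across the tray's x: 134 mm from the tray origin to -y, 26 mm above the counter. Handle 12 mm thick, 72 mm long (tray y -83 to -155), from 8 to 34 mm above the counter. With the tray home this point is 54 mm out from the grill's side, so a gripper pointing down clears the grill.
- grill_lid (a joint): lid angle in rad: 0 closed, growing as it opens; 50 degrees is 0.873. Turns freely about its back edge, about 0.85 kg with the handle (may vary by a third); it falls shut from anywhere below about 80 degrees. Stop at 1.75.
- lid_hinge (a point): middle of the hinge axis, at grill frame x +120 mm, y 0, 70 mm above the counter; the axis runs along the grill's y.
- lid_handle: round black bar, 18 mm thick, 156 mm long along the grill's y, between two flat steel arms (84 mm either side of its middle). Origin: middle of its axis. Closed: 290 mm in front of the hinge axis, 22 mm above it (92 mm over the counter), 41 mm free between bar and lid. The bar turns freely about its own axis, up to 1.6 rad either way, so a grip on it need not tilt with the lid.
- spice_a: spice jar of clear glass with a paper label and black cap, 44 mm across, 75 mm tall, standing; origin under its centre. Bystander, leave alone.
- spice_b: spice jar of amber glass with a black cap, 44 mm across, 75 mm tall, standing; origin under its centre. Bystander, leave alone.
- mug: white mug, 72 mm across, 70 mm tall; origin under its centre. Bystander, leave alone.
- bowl: blue ceramic bowl, 120 mm across, 50 mm tall; origin under its centre. Bystander, leave alone.
- spatula: spatula lying on the counter, 270 mm long; origin under its middle. Bystander, leave alone.
- oil_bottle: green oil bottle, 60 mm across, 200 mm tall; origin under its centre. Bystander, leave alone.

How it is judged (in metres and radians):
On the way, in this order (a step that is already met when the one before it is completed fails the run):
1. the drip tray is fully home in its slot, the lid still closed (y of drip_tray in the frame of grill between -0.055 and -0.04 m and x of drip_tray in the frame of grill between -0.025 and -0.005 m and angle between the y axis of drip_tray and the y axis of grill, either way round below 0.09 rad and height (world z) of drip_tray below 0.006 m and value of joint grill_lid below 0.1 rad), for 0.2 s.
2. the lid is being lifted by its handle bar (value of joint grill_lid above 0.4 rad and contact force between the fingers and lid_handle above 0.5 N), for 0.2 s.
At the end, for the whole second after the job is handed in: The lid stands still 43 to 57 degrees open, held by the fingers on its handle bar (over 1 N); the drip tray lies flat in the slot, front plate within 5 mm of the grill, 10 mm either way across, within 5 degrees; no bystander moved over 30 mm (y of drip_tray in the frame of grill between -0.055 and -0.04 m and x of drip_tray in the frame of grill between -0.025 and -0.005 m and angle between the y axis of drip_tray and the y axis of grill, either way round below 0.09 rad and height (world z) of drip_tray below 0.006 m and value of joint grill_lid between 0.75 and 0.995 rad and velocity of joint grill_lid between -0.05 and 0.05 rad/s and contact force between the fingers and lid_handle above 1 N); the arm keeps its last pose, push and grip.
It fails at once if the lid is raised while the drip tray is not home (value of joint grill_lid above 0.15 rad and y of drip_tray in the frame of grill below -0.06 m).
It fails at once if a bystander is moved or knocked over (distance of any of spice_a, spice_b, mug, bowl, spatula, oil_bottle from where it was at the start of the episode above 0.03 m or angle between any of spice_a, spice_b, mug, bowl, oil_bottle's own z axis and vertical above 0.6 rad).
It also fails if it takes over 64 s, if anything falls off the work surface, if the arm or the gripper's body presses on something with over 40 N, if the wrist force passes 120 N, or if a joint passes its speed limit or range.

## Working session

There is one attempt and no reset: what is moved stays moved. The work goes in short steps, Python scripts to look and compute and a shell command to move; the robot and the scene stay as the last step left them, time stands still between calls to the robot, and variables do not carry over. Pictures are saved under pics/ and viewed, at most 10 in all, crops included, and the job is handed in when it is done.

```bash
ls; mkdir -p pics; cat > h.py <<'E'
import numpy as np, cv2
from bench import arm
def grab(n,f=None):
    d=arm.get_image(n)
    if f: cv2.imwrite(f,cv2.cvtColor(d["image"],cv2.COLOR_RGB2BGR))
    return d
def ray(d,u,v):
    R=np.array(d["rotation"],float)
    if R.shape!=(3,3):
        from scipy.spatial.transform import Rotation as Ro
        R=Ro.from_quat(R).as_matrix()
    r=R@np.array([(u-d["cx"])/d["fx"],(v-d["cy"])/d["fy"],1]); return np.array(d["xyz"],float),r
def onz(d,u,v,z):
    o,r=ray(d,u,v); return o+r*(z-o[2])/r[2]
def tri(d1,p1,d2,p2):
    o1,r1=ray(d1,*p1);o2,r2=ray(d2,*p2)
    s=np.linalg.lstsq(np.c_[r1,-r2],o2-o1,rcond=None)[0]
    a=o1+r1*s[0];b=o2+r2*s[1]; return (a+b)/2,np.linalg.norm(a-b)
E
python3 - <<'E'
from h import *
import pickle
D={}
for n in("top","side","wrist"):
    D[n]=d=grab(n,f"pics/{n}0.png");print(n,d["fx"],d["xyz"],np.round(d["rotation"],3).tolist())
pickle.dump(D,open("d0.pkl","wb"))
print(arm.read_state())
E
```

```text
pics
top 410.27507982861897 [ 337.95117139   56.05628156 1134.55234701] [0.707, -0.702, 0.067, -0.059]
side 481.9952689927867 [  73.22840592 -631.65516023  929.59898334] [0.889, -0.269, 0.108, -0.355]
wrist 361.66270856857767 [210.55761241 592.90875896 373.1547378 ] [-0.616, 0.775, 0.11, -0.088]
{'clock': 0.15, 'joints': array([ 1.60159583e+00,  3.85351137e-01,  6.97309135e-03, -3.17018231e-04,
       -1.19397524e+00, -2.58603338e-01]), 'joint_vel': array([-0.0014911 , -0.00508997,  0.00482372,  0.00220559, -0.00096595,
        0.00127676]), 'joint_efforts': array([-6.69073252e-04, -3.92680013e+01,  1.88583112e+01,  4.18864846e+00,
       -3.37749880e-03,  1.22935091e-06]), 'position': array([141.04827662, 608.48999543, 255.50846245]), 'ee_rot': array([ 9.93513231e-01, -1.13713818e-01, -3.35486225e-05,  7.91587415e-04]), 'contact_force': array([0.38242826, 0.02312403, 0.161855  ]), 'wrist_torque': array([-0.00171377,  0.0152956 ,  0.01370437]), 'grasp_force': 0.0, 'gripper_width': 85.08320278546701}
```

View pics/top0.png

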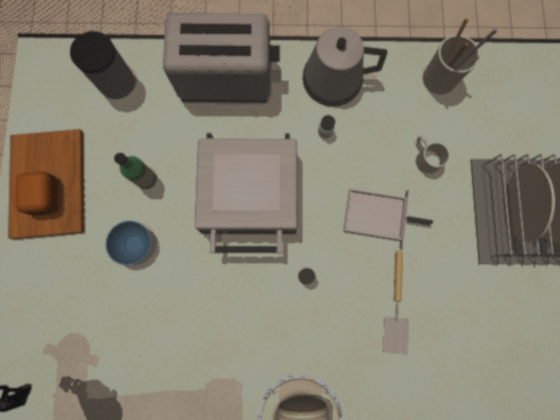

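View pics/side0.png

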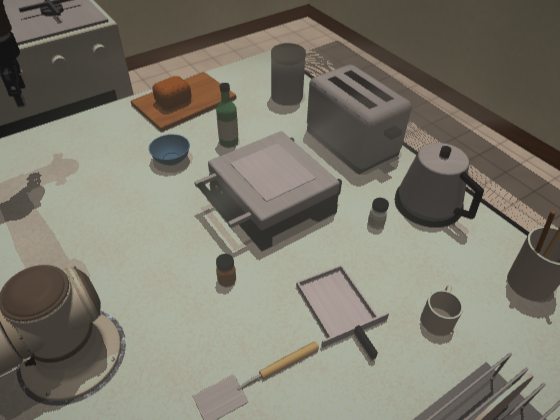

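Top: grill centred near (247,190), its bar near (247,249), tray near (377,215) with its handle out to (431,221), amber jar (307,276), spatula handle (399,255). Side: tray at (340,300), handle end (372,352), bar between (203,182) and (238,220). I'll zoom both.

```bash
python3 - <<'E'
import cv2
a=cv2.imread("pics/top0.png")[125:265,190:440];cv2.imwrite("pics/topc.png",cv2.resize(a*1,None,fx=3.2,fy=3.2,interpolation=cv2.INTER_CUBIC))
a=cv2.imread("pics/side0.png")[130:370,190:400];cv2.imwrite("pics/sidec.png",cv2.resize(a,None,fx=2.5,fy=2.5,interpolation=cv2.INTER_CUBIC))
E
```

```text
(no output)
```

View pics/topc.png

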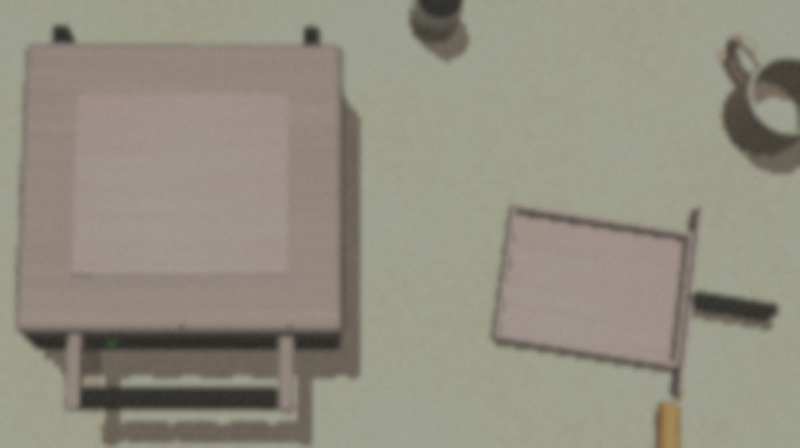

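View pics/sidec.png

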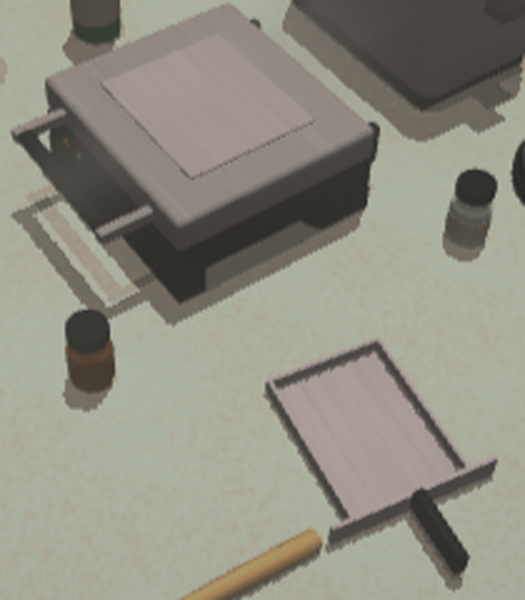

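Top crop: lid patch corners (77,94),(288,94),(288,272),(71,272), bar (80..278,398), tray handle (695,300)–(775,310), plate ends (696,210),(676,396). Side crop: patch (218,36),(313,121),(195,178),(103,87), plate ends (495,462),(332,532), handle tip (458,562), and a clear slot opening at (200–365,~260).

```bash
cat > m.py <<'E'
from h import *
import pickle
D=pickle.load(open("d0.pkl","rb"));T,S=D["top"],D["side"]
t=lambda p:(p[0]/3.2+190-.35,p[1]/3.2+125-.35)
s=lambda p:(p[0]/2.5+190-.3,p[1]/2.5+130-.3)
P={"patchBL":((77,94),(218,36)),"patchBR":((288,94),(313,121)),"patchFR":((288,272),(195,178)),"patchFL":((71,272),(103,87)),
"armL":((75,408),(15,133)),"armR":((286,410),(100,235)),"lidFR":((340,330),(180,228)),"lidBR":((340,45),(372,128)),
"plateB":((696,210),(495,462)),"plateF":((676,396),(332,532)),"panB":((512,206),(376,342)),"panF":((494,340),(268,384))}
for k,(a,b) in P.items():
    x,e=tri(T,t(a),S,s(b)); print(k,np.round(x,1),round(e,1))
for a in((80,398),(179,398),(278,397)):print("bar@92",onz(T,*t(a),92).round(1))
# dark handle blob in both views
for n,d,f,(x0,y0,x1,y1) in(("top",T,t,(690,285,790,325)),("side",S,s,(405,480,480,585))):
    u0,v0=map(int,f((x0,y0)));u1,v1=map(int,f((x1,y1)))
    g=d["image"][v0:v1,u0:u1].max(2);m=(g<70).astype(np.uint8)
    c=max(cv2.findContours(m,0,1)[0],key=cv2.contourArea)+[u0,v0]
    r=cv2.minAreaRect(c);print(n,r);b=cv2.boxPoints(r)
    print(b.round(1).tolist(),[onz(d,*q,34 if n=="top" else 26).round(1)[:2].tolist() for q in b], "ctr",onz(d,*r[0],30).round(1))
for n,c in(("amber",(308,276)),("clear",(327,122))):print(n,onz(T,*c,75).round(0))
E
python3 m.py
```

```text
patchBL [673.3 226.7 112.7] 0.9
patchBR [673.1  56.  116.6] 2.0
patchFR [528.   54.5 116.2] 0.5
patchFL [527.6 226.8 108.7] 0.6
armL [420.3 220.8 102.7] 0.7
armR [421.1  55.1  99.2] 1.4
lidFR [483.3  13.  109.3] 1.1
lidBR [714.7  14.  117.9] 1.8
plateB [ 604.5 -302.5   19.2] 1.6
plateF [ 442.3 -277.3   21.5] 3.7
panB [ 606.2 -141.2   15.2] 1.7
panF [ 489.3 -123.6   16.3] 2.3
bar@92 [429.4 218.7  92. ]
bar@92 [430.  140.3  92. ]
bar@92 [431.3  61.8  92. ]
top ((418.87841796875, 220.729736328125), (24.331050872802734, 4.1099748611450195), 9.462322235107422)
[[406.5, 220.8000030517578], [407.20001220703125, 216.6999969482422], [431.20001220703125, 220.6999969482422], [430.5, 224.8000030517578]] [[514.9, -291.5], [526.2, -293.9], [515.6, -359.0], [504.4, -356.5]] ctr [ 515.9 -326.6   30. ]
side ((365.5, 342.0000305175781), (36.090091705322266, 9.432225227355957), 56.88865280151367)
[[351.70001220703125, 329.5], [359.6000061035156, 324.29998779296875], [379.29998779296875, 354.5], [371.3999938964844, 359.70001220703125]] [[512.5, -289.9], [534.6, -289.7], [521.6, -365.1], [500.7, -364.6]] ctr [ 515.2 -329.6   30. ]
amber [364. -19.  75.]
clear [780. -73.  75.]
```

```bash
python3 -m pendant '[[0,0,0,0,0,8.55,0.0854],[0,0,0,0,0,8.55,0.0854],[0,0,0,0,0,8.55,0.0854],[0,0,0,0,0,8.55,0.0854],[0,0,0,0,0,8.55,0.0854],[0,0,0,0,0,8.55,0.0854],[0,0,0,0,0,8.55,0.0854],[0,0,0,0,0,8.55,0.0854],[0,0,0,0,0,8.55,0.0854]]'
python3 -m pendant '[[0.038,-0.028,-0.004,0,0,0,0.0854],[0.038,-0.028,-0.004,0,0,0,0.0854],[0.038,-0.028,-0.004,0,0,0,0.0854],[0.038,-0.028,-0.004,0,0,0,0.0854],[0.038,-0.028,-0.004,0,0,0,0.0854],[0.038,-0.028,-0.004,0,0,0,0.0854],[0.038,-0.028,-0.004,0,0,0,0.0854],[0.038,-0.028,-0.004,0,0,0,0.0854],[0.038,-0.028,-0.004,0,0,0,0.0854],[0.038,-0.028,-0.004,0,0,0,0.0854],[0.038,-0.028,-0.004,0,0,0,0.0854],[0.038,-0.028,-0.004,0,0,0,0.0854]]'
```

```text
clock: 1.05
position: [141.1, 608.6, 255.8]
ee_rot: [-0.705, 0.709, -0.0, -0.0]
contact_force: [0.2, 0.8, -0.4]
gripper_width: 85.4
grasp_force: 0.0
clock: 2.25
position: [477.7, 151.0, 304.5]
ee_rot: [0.707, -0.707, -0.0, -0.0]
contact_force: [1.4, 0.4, 0.3]
gripper_width: 85.4
grasp_force: 0.0
```

```bash
python3 -m pendant '[[0.045,-0.0033,0,0,0,0,0.0854],[0.045,-0.0033,0,0,0,0,0.0854],[0.045,-0.0033,0,0,0,0,0.0854],[0.045,-0.0033,0,0,0,0,0.0854],[0.045,-0.0033,0,0,0,0,0.0854],[0.045,-0.0033,0,0,0,0,0.0854],[0.045,-0.0033,0,0,0,0,0.0854],[0.045,-0.0033,0,0,0,0,0.0854],[0.045,-0.0033,0,0,0,0,0.0854],[0.045,-0.0033,0,0,0,0,0.0854],[0.044,-0.0033,0,0,0,0,0.0854],[0,0,0,0,0,8.59,0.0854]]'
python3 -m pendant '[[0,0,0.05,0,0,0.4,0.0854],[0,0,0.05,0,0,0,0.0854],[0,0,0,0,0,0,0.0854]]'
python3 - <<'E'
from h import *
import pickle
d=grab("wrist","pics/w1.png");pickle.dump(d,open("w1.pkl","wb"));print(d["xyz"],d["rotation"],arm.read_state()["position"])
E
```

```text
clock: 3.45
position: [512.9, -345.5, 302.5]
ee_rot: [-0.649, 0.761, 0.001, -0.001]
contact_force: [0.2, 1.1, -0.4]
gripper_width: 85.4
grasp_force: 0.0
clock: 3.75
position: [508.8, -339.1, 196.3]
ee_rot: [-0.649, 0.761, 0.008, -0.003]
contact_force: [-0.6, 0.9, -0.8]
gripper_width: 85.4
grasp_force: 0.0
[ 500.21108248 -409.51494597  313.72975054] [0.08011717 0.98637233 0.14366588 0.00331324] [ 511.50289703 -340.66155126  201.18200263]
```

View pics/w1.png

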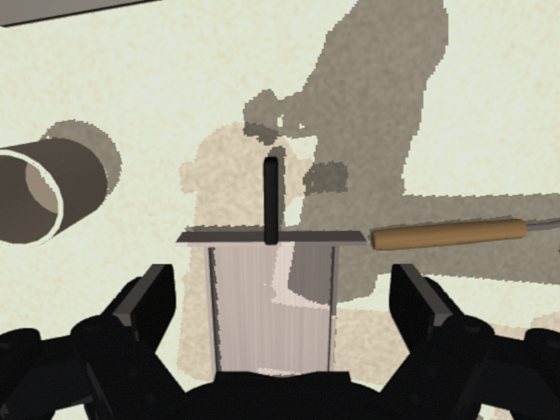

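Wrist view: stub handle vertical at column 271, rows 157–243; plate at row ~237 from 178 to 365; fingers symmetric about column ~281, spatula handle ends at (372,240), mug at left.

```bash
python3 - <<'E'
from h import *
import pickle
d=pickle.load(open("w1.pkl","rb"))
T=pickle.load(open("d0.pkl","rb"))["top"]
g=d["image"].max(2)[140:260,255:288]
m=(g<60).astype(np.uint8);c=max(cv2.findContours(m,0,1)[0],key=cv2.contourArea)+[255,140]
print(cv2.boundingRect(c))
for v in(160,200,236):
    q=np.where(d["image"][v].max(1)[250:292]<60)[0]+250; print(v,q.min(),q.max(),onz(d,(q.min()+q.max())/2,v,34).round(1))
for p in((178,237),(365,237)):print("plate",onz(d,*p,26).round(1))
for p in((372,240),(380,230),(10,215),(107,180),(60,205)):print("spat/mug",onz(d,*p,8).round(1))
# height check: handle end triangulated between wrist and top
print("end",tri(d,(271,158),T,(431,222.5)))
R=d["rotation"]
E
```

```text
(263, 157, 16, 87)
160 265 277 [ 511.6 -363.8   34. ]
200 264 277 [ 517.4 -332.    34. ]
236 263 278 [ 522.6 -301.4   34. ]
plate [ 600.8 -310.4   26. ]
plate [ 443.7 -284.    26. ]
spat/mug [ 434.1 -272.2    8. ]
spat/mug [ 426.  -280.7    8. ]
spat/mug [ 746.9 -348.7    8. ]
spat/mug [ 654.3 -365.3    8. ]
spat/mug [ 701.  -350.3    8. ]
end (array([ 512.26649288, -363.16731698,   20.89076376]), np.float64(0.8216983701197389))
```

```bash
python3 -m pendant '[[0,-0.002,0.03,0,0,0.5,0.0854],[0,0,0.03,0,0,0,0.0854],[0,0,0.03,0,0,0,0.0854],[0,0,0.03,0,0,0,0.0854],[0,0,0.02,0,0,0,0.0854],[0,0,0,0,0,0,0.0854],[0,0,0,0,0,0,0.0854]]'
```

```text
clock: 4.5
position: [517.5, -342.4, 67.0]
ee_rot: [-0.647, 0.763, -0.002, 0.001]
contact_force: [0.0, -0.3, 0.3]
gripper_width: 85.4
grasp_force: 0.0
```

```bash
python3 -m pendant '[[0,0.002,0.018,0,0,0,0.0854],[0,0,0.017,0,0,0,0.0854],[0,0,0,0,0,0,0.0854],[0,0,0,0,0,0,0.03],[0,0,0,0,0,0,0.02],[0,0,0,0,0,0,0],[0,0,0,0,0,0,0],[0,0,0,0,0,0,0],[0,0,0,0,0,0,0],[0,0,0,0,0,0,0],[0,0,0,0,0,0,0]]'
```

```text
clock: 5.6
position: [513.8, -341.3, 29.9]
ee_rot: [-0.646, 0.763, -0.0, 0.0]
contact_force: [-0.6, 0.5, 4.6]
gripper_width: 11.4
grasp_force: 61.0
```

```bash
python3 -m pendant '[[-0.0123,-0.0132,0,0,0,0,0],[-0.0123,-0.0132,0,0,0,0,0],[0,0,0,0,0,-3.18,0],[0,0,0,0,0,-3.18,0],[0,0,0,0,0,-3.18,0],[-0.0203,-0.0137,0,0,0,0,0],[-0.0203,-0.0137,0,0,0,0,0],[-0.0203,-0.0137,0,0,0,0,0],[0,0,0,0,0,0,0],[0,0,0,0,0,0,0],[0,0,0,0,0,0,0]]'
python3 - <<'E'
from h import *
import pickle
D={n:grab(n) for n in("top","side")};pickle.dump(D,open("d1.pkl","wb"))
t=cv2.resize(D["top"]["image"][130:260,190:440],None,fx=3.1,fy=3.1,interpolation=2)
cv2.imwrite("pics/t2.png",t[:,:,::-1])
print(arm.read_state()["position"])
E
```

```text
clock: 6.7
position: [585.3, -260.3, 29.8]
ee_rot: [0.707, -0.707, 0.001, -0.001]
contact_force: [2.7, 3.3, 6.8]
gripper_width: 10.9
grasp_force: 61.2
[ 584.9955778  -260.64662002   29.77485073]
```

View pics/t2.png

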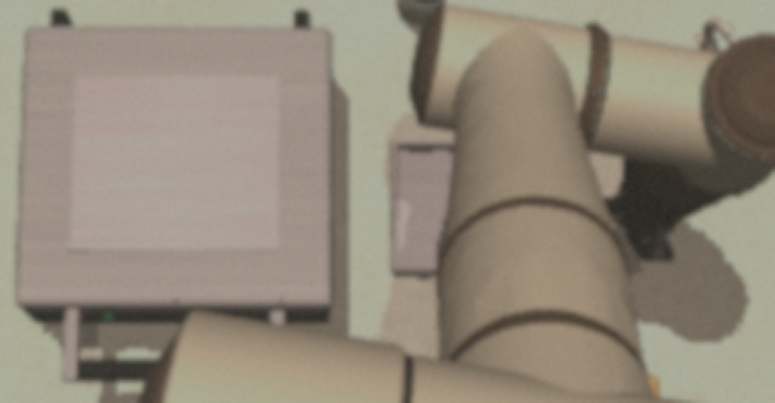

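Tray pan front end now at crop (394,144)–(391,272), parallel to the grill's side; arm covers the rest.

```bash
python3 - <<'E'
from h import *
import pickle
D=pickle.load(open("d1.pkl","rb"));T=D["top"]
for p in((394,144),(391,272)):print(onz(T,p[0]/3.1+190-.35,p[1]/3.1+130-.35,18).round(1))
E
python3 m.py|head -8|tail -3
```

```text
[642.8 -49.2  18. ]
[525.1 -45.5  18. ]
armR [421.1  55.1  99.2] 1.4
lidFR [483.3  13.  109.3] 1.1
lidBR [714.7  14.  117.9] 1.8
```

```bash
python3 -m pendant '[[-0.02,0,0,0,0,0,0],[-0.02,0,0,0,0,0,0],[-0.02,0,0,0,0,0,0],[-0.02,0,0,0,0,0,0],[-0.015,0,0,0,0,0,0],[0,0,0,0,0,0,0]]'
python3 -m pendant '[[-0.02,0,0,0,0,0,0],[-0.02,0,0,0,0,0,0],[-0.02,0,0,0,0,0,0],[-0.02,0,0,0,0,0,0],[-0.015,0,0,0,0,0,0],[0,0,0,0,0,0,0]]'
```

```text
clock: 7.4
position: [584.1, -165.1, 29.7]
ee_rot: [0.708, -0.707, 0.0, -0.0]
contact_force: [-0.2, 5.1, 6.1]
gripper_width: 10.8
grasp_force: 61.2
clock: 8.0
position: [584.2, -70.1, 29.7]
ee_rot: [0.708, -0.707, 0.0, -0.0]
contact_force: [-1.9, 4.8, 6.2]
gripper_width: 10.9
grasp_force: 61.4
```

```bash
python3 -m pendant '[[-0.008,0,0,0,0,0,0],[-0.007,0,0,0,0,0,0],[-0.005,0,0,0,0,0,0],[0,0,0,0,0,0,0]]'
python3 -m pendant '[[-0.003,0,0,0,0,0,0],[0,0,0,0,0,0,0]]'
python3 -m pendant '[[-0.003,0,0,0,0,0,0],[0,0,0,0,0,0,0]]'
```

```text
clock: 8.4
position: [584.1, -51.9, 29.8]
ee_rot: [0.707, -0.707, 0.0, 0.0]
contact_force: [0.2, -1.2, 6.5]
gripper_width: 11.4
grasp_force: 61.4
clock: 8.6
position: [584.1, -49.4, 29.9]
ee_rot: [-0.707, 0.707, -0.0, -0.001]
contact_force: [-0.2, -3.8, 6.3]
gripper_width: 11.1
grasp_force: 61.4
clock: 8.8
position: [584.1, -46.6, 29.9]
ee_rot: [-0.707, 0.707, -0.0, -0.001]
contact_force: [-0.2, -2.9, 7.0]
gripper_width: 10.9
grasp_force: 61.4
```

```bash
python3 -m pendant '[[-0.003,0,0,0,0,0,0],[0,0,0,0,0,0,0]]'
python3 -m pendant '[[-0.002,0,0,0,0,0,0],[0,0,0,0,0,0,0]]'
python3 -m pendant '[[-0.002,0,0,0,0,0,0],[0,0,0,0,0,0,0]]'
```

```text
clock: 9.0
position: [584.1, -43.6, 29.9]
ee_rot: [-0.707, 0.707, -0.0, -0.001]
contact_force: [0.1, -3.5, 5.8]
gripper_width: 11.0
grasp_force: 61.4
clock: 9.2
position: [584.3, -42.0, 29.9]
ee_rot: [0.707, -0.707, 0.001, 0.001]
contact_force: [1.0, -5.0, 6.2]
gripper_width: 11.2
grasp_force: 61.3
clock: 9.4
position: [584.2, -41.7, 29.9]
ee_rot: [0.707, -0.707, 0.001, 0.002]
contact_force: [2.4, -12.0, 5.9]
gripper_width: 10.9
grasp_force: 61.3
```

```bash
python3 -m pendant '[[0,0,0,0,0,0,0],[0,0,0,0,0,0,0],[0,0,0,0,0,0,0.03],[0,0,0,0,0,0,0.045],[0,0,0,0,0,0,0.045],[0,0,0,0,0,0,0.045],[0,0,-0.02,0,0,0,0.045],[0,0,-0.04,0,0,0,0.045],[0.01,0,-0.045,0,0,0,0.045],[0.01,0,-0.045,0,0,0,0.045],[0,0,-0.045,0,0,0,0.045],[0,0,0,0,0,0,0.045]]'
python3 - <<'E'
from h import *
import pickle
D={n:grab(n) for n in("side","wrist","top")};pickle.dump(D,open("d2.pkl","wb"))
a=cv2.resize(D["side"]["image"][120:340,150:450],None,fx=2.4,fy=2.4,interpolation=2)
cv2.imwrite("pics/s3.png",a[:,:,::-1])
cv2.imwrite("pics/w3.png",D["wrist"]["image"][:,:,::-1])
E
```

```text
clock: 10.6
position: [587.8, -57.3, 232.0]
ee_rot: [0.708, -0.706, 0.005, -0.005]
contact_force: [-0.4, -0.1, -0.6]
gripper_width: 44.8
grasp_force: 0.0
```

View pics/w3.png

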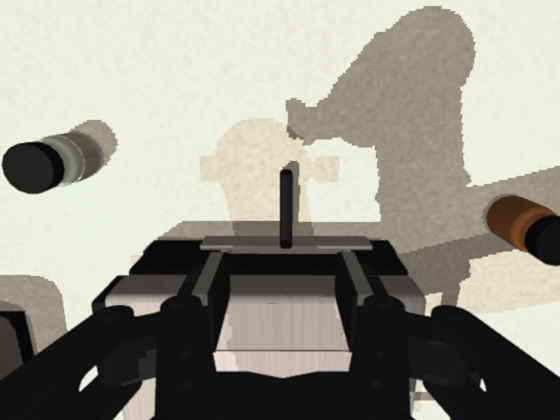

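View pics/s3.png

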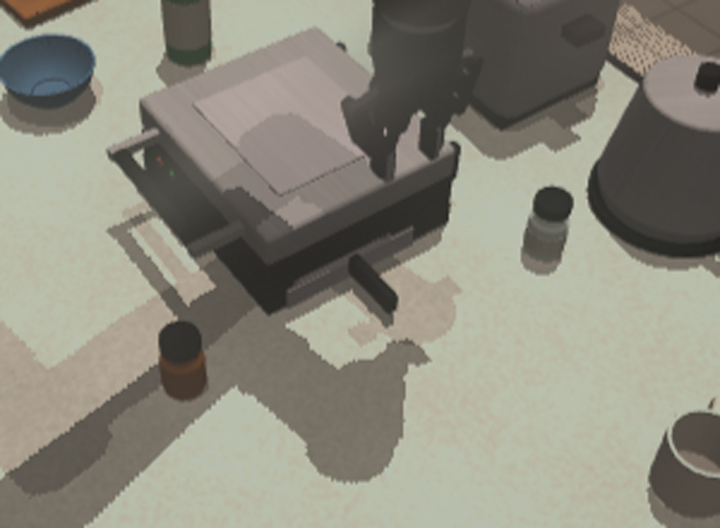

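Tray is home: in the wrist view the plate (201–372, row ~243) lies against the grill, handle at column 286; the side view shows the plate flush at crop (285–412, 230–300).

```bash
python3 - <<'E'
from h import *
import pickle
D=pickle.load(open("d2.pkl","rb"));W=D["wrist"];T=D["top"]
for p in((201,240),(372,240),(201,248),(372,248)):print("plate",onz(W,*p,26).round(1))
# bar in top view: dark blob between the arms
im=T["image"].max(2)
for v in range(244,258):print(v,im[v,220:276:11])
E
```

```text
plate [665.3   1.4  26. ]
plate [503.1   0.8  26. ]
plate [665.8   9.6  26. ]
plate [502.6   9.   26. ]
244 [156 162 148 168 169 169]
245 [132 138 147 169 168 168]
246 [ 91  94 146 170 169 168]
247 [ 62  62 145 168 168 167]
248 [ 58  55 145 168 168 169]
249 [ 57  57 144 167 168 167]
250 [ 55  54 143 169 167 168]
251 [ 60  58 142 168 166 168]
252 [ 92  90 142 168 169 168]
253 [135 136 141 169 168 167]
254 [161 162 142 168 168 168]
255 [167 163 141 168 169 167]
256 [166 145 141 169 168 168]
257 [167 120 141 169 169 167]
```

```bash
python3 -m pendant '[[-0.033,0.026,0,0,0,0,0.045],[-0.033,0.026,0,0,0,0,0.045],[-0.033,0.026,0,0,0,0,0.045],[-0.033,0.026,0,0,0,0,0.045],[-0.033,0.026,0,0,0,0,0.045],[-0.033,0.026,0,0,0,0,0.045],[0,0,0,0,0,0,0.045],[0,0,0,0,0,0,0.045]]'
python3 - <<'E'
from h import *
import pickle
d=grab("wrist","pics/w4.png");pickle.dump(d,open("w4.pkl","wb"));print(d["xyz"],arm.read_state()["position"])
E
```

```text
clock: 11.55
position: [427.1, 141.0, 223.0]
ee_rot: [0.708, -0.706, -0.0, 0.002]
contact_force: [-0.0, 0.5, -0.8]
gripper_width: 45.3
grasp_force: 0.0
[428.42333663  70.85345894 340.963929  ] [427.73435823 140.44777699 223.17335672]
```

View pics/w4.png

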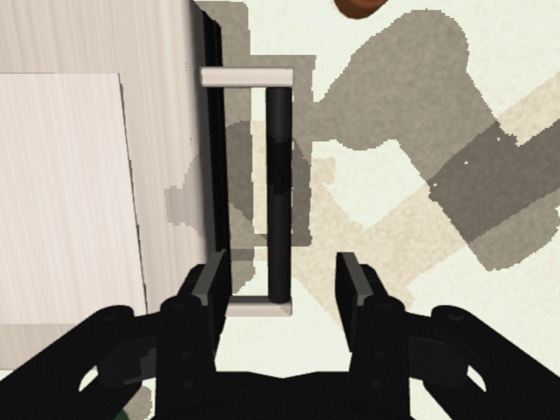

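Bar vertical at column ~279, rows 87–300, arms at rows 77 and 307; fingers straddle the same column.

```bash
python3 - <<'E'
from h import *
import pickle
d=pickle.load(open("w4.pkl","rb"));T=pickle.load(open("d0.pkl","rb"))["top"]
g=d["image"].max(2)
for v in(100,140,220,290):
    q=np.where(g[v,255:305]<60)[0]+255;print(v,q.min(),q.max(),onz(d,(q.min()+q.max())/2,v,92).round(1))
print([onz(d,279,v,95).round(1)[1] for v in(87,300)])
# height: bar axis ends from both views
print(tri(d,(279.5,87),T,(276.6,249)),tri(d,(280.5,300),T,(214.8,249.3)))
E
```

```text
100 266 290 [430.5  70.9  92. ]
140 267 291 [429.8  97.1  92. ]
220 268 290 [429.8 154.5  92. ]
290 269 289 [429.7 211.3  92. ]
[np.float64(62.8), np.float64(218.1)]
(array([429.75176625,  62.20088429,  97.38293108]), np.float64(1.4563417427520946)) (array([428.49620478, 217.69024994,  95.70886126]), np.float64(0.14248608075584493))
```

```bash
python3 -m pendant '[[0,-0.002,0.03,0,0,0,0.045],[0,0,0.03,0,0,0,0.045],[0,0,0.03,0,0,0,0.045],[0,0,0.02,0,0,0,0.045],[0,0,0.013,0,0,0,0.045],[0,0,0,0,0,0,0.045],[0,0,0,0,0,0,0.045]]'
python3 -m pendant '[[0,0,0,0,0,0,0.03],[0,0,0,0,0,0,0.02],[0,0,0,0,0,0,0.01],[0,0,0,0,0,0,0],[0,0,0,0,0,0,0],[0,0,0,0,0,0,0],[0,0,0,0,0,0,0]]'
```

```text
clock: 12.3
position: [430.7, 139.7, 101.0]
ee_rot: [-0.707, 0.707, -0.0, -0.001]
contact_force: [-0.1, 0.5, 0.4]
gripper_width: 44.8
grasp_force: 0.0
clock: 13.0
position: [429.4, 140.5, 101.9]
ee_rot: [0.707, -0.707, -0.0, 0.0]
contact_force: [-6.2, 1.7, 5.0]
gripper_width: 16.1
grasp_force: 58.5
```

```bash
python3 -c "
import numpy as np
a=np.radians(4.34+np.arange(0,51,2.5));x=-290.8*np.cos(a);z=290.8*np.sin(a)
print(np.c_[np.arange(2.5,51,2.5),-np.diff(x)/1e3,-np.diff(z)/1e3].round(4).tolist())"
```

```text
[[2.5, -0.0012, -0.0126], [5.0, -0.0018, -0.0126], [7.5, -0.0023, -0.0125], [10.0, -0.0029, -0.0124], [12.5, -0.0034, -0.0122], [15.0, -0.0039, -0.0121], [17.5, -0.0045, -0.0119], [20.0, -0.005, -0.0117], [22.5, -0.0055, -0.0114], [25.0, -0.006, -0.0112], [27.5, -0.0065, -0.0109], [30.0, -0.0069, -0.0106], [32.5, -0.0074, -0.0103], [35.0, -0.0078, -0.01], [37.5, -0.0083, -0.0096], [40.0, -0.0087, -0.0093], [42.5, -0.0091, -0.0089], [45.0, -0.0094, -0.0085], [47.5, -0.0098, -0.0081], [50.0, -0.0101, -0.0076]]
```

```bash
python3 -m pendant '[[0,-0.0012,-0.0126,0,0,0,0],[0,-0.0018,-0.0126,0,0,0,0],[0,-0.0023,-0.0125,0,0,0,0],[0,-0.0029,-0.0124,0,0,0,0],[0,0,0,0,0,0,0],[0,0,0,0,0,0,0]]'
```

```text
clock: 13.6
position: [437.3, 140.4, 150.9]
ee_rot: [0.707, -0.707, -0.001, 0.0]
contact_force: [-4.2, 3.5, -2.1]
gripper_width: 16.1
grasp_force: 59.7
```

```bash
python3 -m pendant '[[0,-0.0034,-0.0122,0,0,0,0],[0,-0.0039,-0.0121,0,0,0,0],[0,-0.0045,-0.0119,0,0,0,0],[0,-0.005,-0.0117,0,0,0,0],[0,-0.0055,-0.0114,0,0,0,0],[0,-0.006,-0.0112,0,0,0,0],[0,-0.0065,-0.0109,0,0,0,0],[0,-0.0069,-0.0106,0,0,0,0],[0,0,0,0,0,0,0],[0,0,0,0,0,0,0]]'
python3 -m pendant '[[0,-0.0074,-0.0103,0,0,0,0],[0,-0.0078,-0.01,0,0,0,0],[0,-0.0083,-0.0096,0,0,0,0],[0,-0.0087,-0.0093,0,0,0,0],[0,-0.0091,-0.0089,0,0,0,0],[0,-0.0094,-0.0085,0,0,0,0],[0,-0.0098,-0.0081,0,0,0,0],[0,-0.0101,-0.0076,0,0,0,0],[0,0,0,0,0,0,0],[0,0,0,0,0,0,0],[0,0,0,0,0,0,0],[0,0,0,0,0,0,0]]'
python3 - <<'E'
from h import *
d=grab("side");a=cv2.resize(d["image"][60:340,150:450],None,fx=2,fy=2,interpolation=2)
cv2.imwrite("pics/s5.png",a[:,:,::-1])
E
```

```text
clock: 14.6
position: [478.5, 140.5, 242.9]
ee_rot: [0.707, -0.707, -0.001, 0.001]
contact_force: [-8.0, 2.4, 2.0]
gripper_width: 16.4
grasp_force: 60.3
clock: 15.8
position: [550.3, 140.8, 316.6]
ee_rot: [0.708, -0.707, -0.0, -0.0]
contact_force: [-5.6, 2.4, 4.2]
gripper_width: 15.8
grasp_force: 60.5
```

View pics/s5.png

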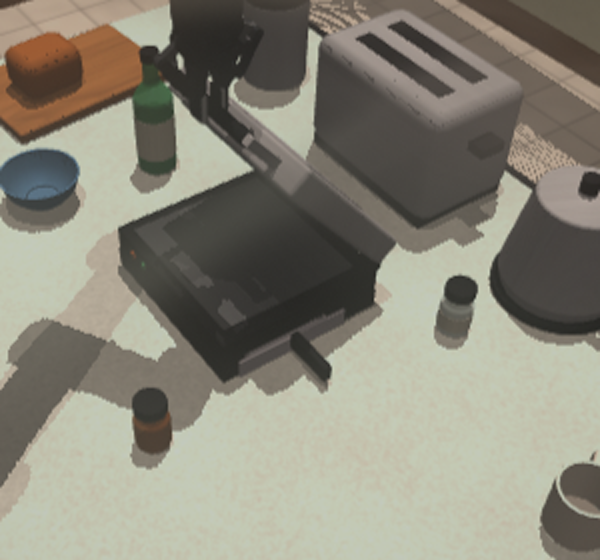

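The lid stands open about 50° with the gripper on its bar at crop (215,100). The tray plate is flush at (240–345, 310–370), and the jars stand where they were. Handing in.

```bash
python3 -m pendant '[[0,0,0,0,0,0,0],[0,0,0,0,0,0,0],[0,0,0,0,0,0,0]]'; python3 -c "
from bench import arm
print(arm.job_done())"
```

```text
clock: 16.15
position: [550.2, 140.8, 316.6]
ee_rot: [0.708, -0.707, -0.0, -0.0]
contact_force: [-5.8, 1.4, 4.9]
gripper_width: 15.9
grasp_force: 60.5
the job is handed in; nothing more can be done
None
```

The drip tray is fully home with its front plate against the grill, the gripper is still holding the lid by its bar at about 50° open, and the job is handed in at 16 s on the robot's clock (no verdict came back); no bystander looked moved in the last side picture, which does not show the spatula.

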